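# Sort the bench leftovers into their trays

## Robot

A 7-joint arm with a two-finger parallel gripper is mounted at the origin on a cart in front of the work surface, level with it; the furniture and walls round the work are solid. World frame = base frame: x ahead of the robot, y to its left, z up, the work surface at z = 0. Lengths are in mm, angles in rad, forces in N, time in s.
With the tool pointing down it reaches from about 425 to 1025 mm from the base axis. Payload 9.4 kg.
Tool frame: the origin (TCP) lies midway between the tips of the shut fingers; the grasp point (between the pads) lies 19 mm behind it; z points along the fingers, y is the line along which they close (so a half turn about z gives the same grasp; the last joint's range is limited). The gripper opens to 93 mm and grips with 3 to 60 N. Pads are 15 mm wide; open, the fingers measure 128 mm over their backs; the gripper's body (75 mm by 188 mm) begins 65 mm behind the grasp point.
Start: joints at [0.684, 0.599, -0.003, 1.599, 0.002, 0.943, -0.08], TCP at [525.001, -499.998, 218.618] pointing down, gripper open.
Joint ranges: [-2.57, 2.57], [-0.35, 1.97], [-1.29, 1.29], [0.11, 2.56], [-1.05, 4.19], [0.11, 1.86], [-2.63, 2.63]. Speed limits (rad/s): [2.22, 2.22, 3.01, 3.01, 3.14, 3.14, 3.14].

## Interface

Orientations are given as a unit quaternion [x, y, z, w].
In Python, from plant import ctrl, viewer, job gives the robot as it stands. Calls block until the motion is done:
- ctrl.move_pose(position, orientation): joint-space move of the TCP to a pose.
- ctrl.line_to(position, frame=None, rate=150, contact_N=None): straight line of the TCP; frame=None keeps the orientation; rate is the mean speed in mm/s. With contact_N (N) it stops when the force on the tool has changed by that much, and returns True; else False.
- ctrl.set_joints(angles): joint-space move.
- ctrl.command_gripper(opening, f_grip=None): finger opening in mm; f_grip is the grip in N (None keeps the last); returns when the fingers have stopped.
- ctrl.wait(seconds).
- ctrl.ik(position, orientation): joint angles nearest the present ones, or None.
- viewer.get_image(name): name is "side" or "top"; returns a dict with "color" (384x512x3 uint8, red, green, blue), "fx", "fy", "cx", "cy" (pixels), "world_to_cam" (4x4, takes a point from world to camera coordinates). Camera axes: x right, y down, z forward; pixel columns grow to the right and rows downward; lengths in mm; the calibration is good to about 2 mm. A picture is of the moment at which its call begins. There is no depth.
A pose or a line that the arm cannot do raises ctrl.PlanningError and nothing moves.
- job.sign_off(): hands the job in; it is judged then, once.
Readings, each from a call of its own:
- ctrl.read_time_s(): time.
- ctrl.read_joints(): joint angles.
- ctrl.read_qd(): joint speeds.
- ctrl.read_tau(): joint torques, N m.
- ctrl.read_position(): TCP position.
- ctrl.read_eef_rot(): TCP orientation.
- ctrl.read_contact_force(): force on the tool from outside, world axes, zero at the start.
- ctrl.read_moment(): the same for the moment, N m.
- ctrl.read_width(): finger opening in mm.
- ctrl.read_grasp_force(): force on a finger pad.
Only numpy, scipy, OpenCV 4.12 (cv2) and the standard library are available. Lean on these libraries where they do the work, as an engineer would, in place of code of your own. Each camera call takes 0.05 s, during which the arm holds its last target. There are 200 camera calls.

## Task

Sort the mixed handful left on the worktop: lay the torch in the wide lane and the marker in the narrow lane of the two-lane tray, set the brass valve with its lever up in the large bay and stand the hex spacer in the small bay of the two-bay tray, and stand the eye loupe in its empty round rest. Everything must sit flat on the floor of its place. Leave the dish of screws and the tweezers where they are.

Things in the scene. Friction and masses are not known exactly. Their poses are not given: they have to be found in the camera images.
- torch: Loose thing: black pocket torch lying on its side, 27 wide (x) x 109 long (y) x 27 high (z) mm; origin at the centre of its underside, y along its length. Grip it across x at mid length, fingertips about 12 mm above its underside.
- marker: Loose thing: marker pen lying on its side (white barrel, blue cap), 16 wide (x) x 138 long (y) x 16 to 18 high (z) mm; origin at the centre of its underside, y along its length, the blue cap at its -y end. Grip it across x from the middle of its length to 25 mm towards the white end (+y), fingertips 6 to 8 mm above its underside so that they clear the tray's walls.
- valve: Loose thing: small brass needle valve with a lever on top, 16 wide (x) x 47 long (y) x 28 high (z) mm; origin under the middle of its body, y along the pipe axis, z up. The body to be gripped across x is 16 mm wide, reaches from y -10 to +8 mm and is 14 mm high; the lever is above it. Grip it across x close to the surface, fingertips 3 to 5 mm above its underside.
- spacer: Loose thing: brass hex spacer standing on end, 11 mm across, 30 mm high; origin at the centre of its lower end, z up. Grip it from any side, fingertips about 12 mm above its lower end.
- loupe: Loose thing: black round eye loupe standing upright, 37 mm diameter, 33 mm high; origin at the centre of its underside, z up. Grip it across its diameter, fingertips at least 12 mm above its underside so that they clear the rim of the round rest.
- lane_tray: Target, fixed: shallow grey tray 89 (x) x 166 (y) x 8 mm with two lanes along y. Floor 3 mm thick, walls and rib 3 mm thick with tops 8 mm above the underside. Wide lane: 46 mm wide, centre line at x = -18.5 mm (the side nearer the robot). Narrow lane: 34 mm wide, centre line at x = +24.5 mm. Both are 160 mm long, centred on y = 0. Origin at the centre of its underside.
- bay_tray: Target, fixed: shallow grey tray 90 (x) x 107 (y) x 10 mm with two bays. Floor 3 mm thick, walls and divider 3 mm thick with tops 10 mm above the underside. Large bay: 84 (x) x 64 (y) mm, centre at x = 0, y = -18.5 mm. Small bay: 84 (x) x 34 (y) mm, centre at x = 0, y = +33.5 mm. Fingers that close along x have room inside either bay. Origin at the centre of its underside.
- rest: Target, fixed: round aluminium loupe rest, an empty shallow dish of 66 mm outer and 60 mm inner diameter, 12 mm high, floor 3 mm thick; origin at the centre of its underside.
- screw_dish: Bystander, loose: round steel dish with screws, 60 mm diameter, 16 mm high; origin at the centre of its underside. Behind it is a fixed rail, from x = 0.63 m on, 95 mm high. Keep the wrist clear of a lamp arm on the right (x > 0.6, y < -0.15, z > 0.42 m) and a coiled hose on the left (x > 0.58, y > 0.34, z > 0.21 m).
- tweezers: Bystander, loose: steel tweezers lying flat, 17 (x) x 130 (y) x 10 mm; origin at the centre of the underside.
Things that resemble listed ones, but are neither listed nor needed, are in the scene too. What is meant by the loupe is not orange, and is the smaller of those in its own colour.

How it is judged (in metres and radians):
At the end, for the whole second after the job is handed in: Torch in wide lane (12 mm off its centre line, 28 mm along), marker in narrow lane (11.5, 14 mm), both within 0.25 rad of it; valve (lever up) in large bay, spacer in small bay, loupe in round rest; all on the floor (3.5 to 4.5 mm), tilt under 0.15 rad, at rest (x of torch in the frame of lane_tray between -0.0305 and -0.0065 m and y of torch in the frame of lane_tray between -0.028 and 0.028 m and z of torch in the frame of lane_tray between 0 and 0.0065 m and angle between each of torch, marker, valve, spacer, loupe's own z axis and vertical below 0.15 rad and linear speed of each of torch, marker, valve, spacer, loupe below 0.02 m/s and angle between the y axis of each of torch, marker and the y axis of lane_tray, either way round below 0.25 rad and x of marker in the frame of lane_tray between 0.013 and 0.036 m and y of marker in the frame of lane_tray between -0.014 and 0.014 m and z of marker in the frame of lane_tray between 0 and 0.0065 m and x of valve in the frame of bay_tray between -0.035 and 0.035 m and y of valve in the frame of bay_tray between -0.043 and 0.006 m and z of valve in the frame of bay_tray between 0 and 0.0075 m and x of spacer in the frame of bay_tray between -0.038 and 0.038 m and y of spacer in the frame of bay_tray between 0.0205 and 0.0465 m and z of spacer in the frame of bay_tray between 0 and 0.0075 m and horizontal distance between loupe and rest below 0.0135 m and z of loupe in the frame of rest between 0 and 0.0075 m); the robot touches nothing.
It fails at once if the dish of screws is moved by more than 20 mm (distance of screw_dish from where it was at the start of the episode above 0.02 m).
It fails at once if the tweezers are moved by more than 20 mm (distance of tweezers from where it was at the start of the episode above 0.02 m).
It also fails if it takes over 112 s, if anything falls off the work surface, if the arm or the gripper's body presses on something with over 40 N, if the wrist force passes 120 N, or if a joint passes its speed limit or range.

## Working session

There is one attempt and no reset: what is moved stays moved. The work goes in short steps, each a Python script; the robot and the scene stay as the last script left them, time stands still between calls to the robot, and variables do not carry over. Pictures are saved under pics/ and viewed, at most 14 in all, crops included, and the job is handed in when it is done.

```bash
mkdir -p pics; ls; python3 - <<'E'
from plant import ctrl, viewer
import cv2, numpy as np, pickle
for n in ("top","side"):
    im=viewer.get_image(n); pickle.dump(im,open(f"{n}0.pkl","wb"))
    cv2.imwrite(f"pics/{n}0.png",cv2.resize(im["color"][:,:,::-1],(800,600),interpolation=cv2.INTER_CUBIC))
    W=np.array(im["world_to_cam"]); print(n,im["fx"],im["fy"],im["cx"],im["cy"],W.round(3).tolist(), (-W[:3,:3].T@W[:3,3]).round(1))
print(ctrl.read_time_s(),ctrl.read_eef_rot(),ctrl.read_width())
E
```

```text
pics
top 367.7002039495696 367.7002039495696 252.56012316190797 195.58429827738183 [[0.027, -0.999, 0.025, -40.614], [-0.986, -0.031, -0.163, 462.363], [0.164, -0.02, -0.986, 1177.297], [0.0, 0.0, 0.0, 1.0]] [ 264.4   -2.5 1237.6]
side 447.2519198797269 447.2519198797269 249.36136282798117 189.0188169887832 [[-0.416, -0.91, -0.001, 164.0], [-0.382, 0.175, -0.907, 194.899], [0.825, -0.377, -0.42, 1066.405], [0.0, 0.0, 0.0, 1.0]] [-737.5  517.   625.2]
0.1 [ 9.19133269e-01  3.93946116e-01 -3.43051325e-04 -6.11725757e-04] 92.83099812541387
```

View pics/top0.png

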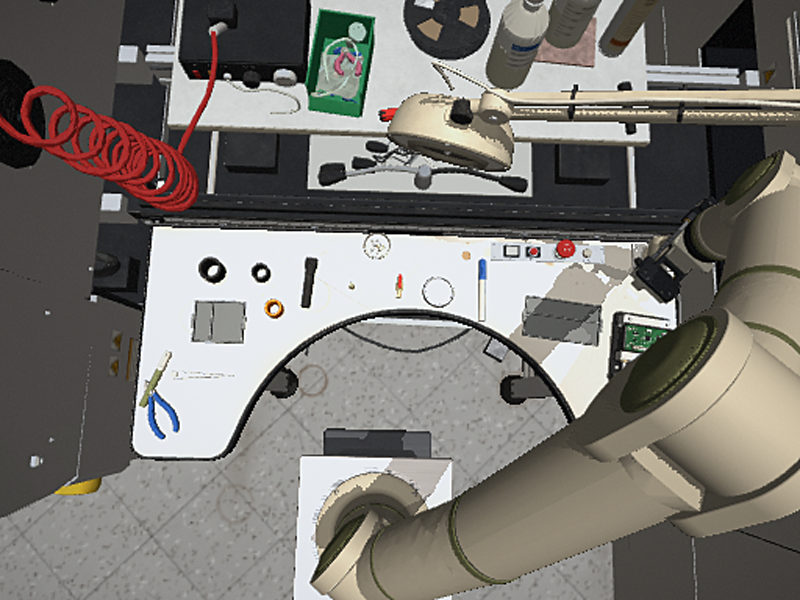

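View pics/side0.png

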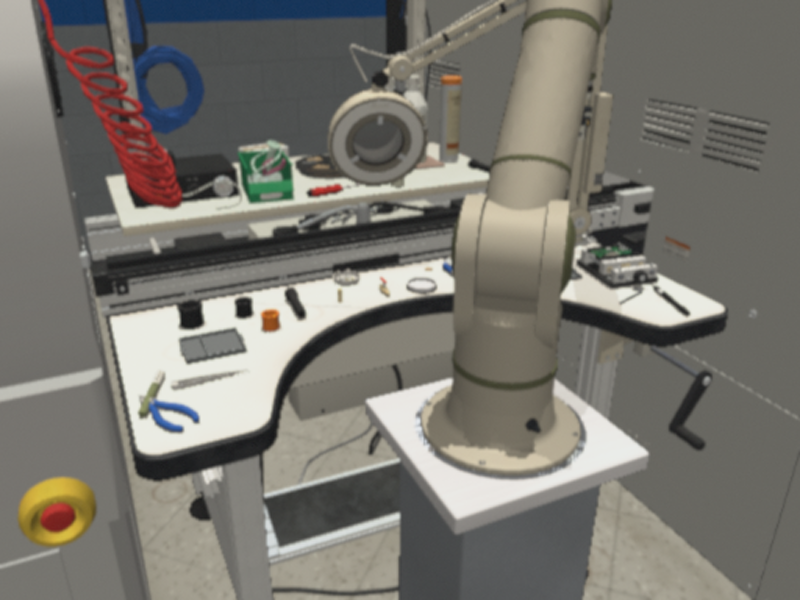

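The top view shows the torch at (309,283), spacer (351,286), valve (399,286), rest (437,292), marker (482,290), lane tray (562,321) and bay tray (218,321). The smaller black loupe is at (261,271), the tweezers at (203,376) and the screw dish at (377,245). The side view agrees: loupe (243,307), spacer (340,296), valve (384,288), with the marker hidden by the arm. Next I'll crop closer.

```bash
python3 - <<'E'
import cv2, numpy as np, pickle
t=pickle.load(open("top0.pkl","rb"))["color"][:,:,::-1]; s=pickle.load(open("side0.pkl","rb"))["color"][:,:,::-1]
a=cv2.resize(t[145:245,115:255],None,fx=5.7,fy=5.7,interpolation=cv2.INTER_NEAREST)
b=cv2.resize(t[145:245,250:390],None,fx=5.7,fy=5.7,interpolation=cv2.INTER_NEAREST)
c=cv2.resize(s[160:235,100:300],None,fx=4,fy=4,interpolation=cv2.INTER_NEAREST)
for n,i in zip("abc",(a,b,c)): cv2.imwrite(f"pics/crop_{n}.png",i)
E
```

```text
(no output)
```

View pics/crop_a.png

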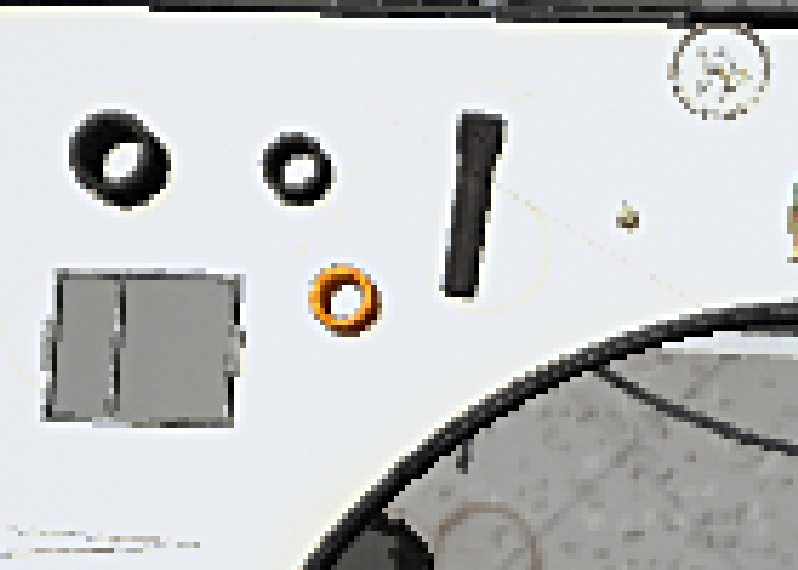

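View pics/crop_b.png

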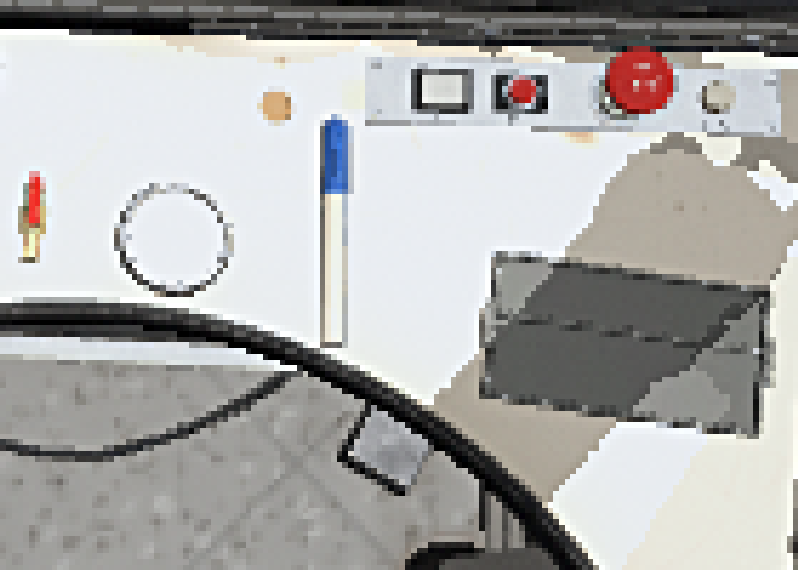

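View pics/crop_c.png

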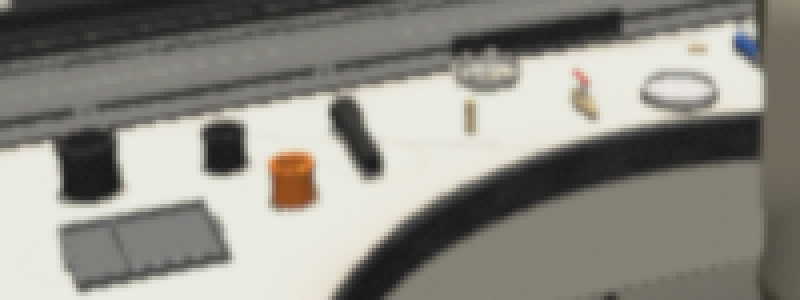

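The crops show the two-lane tray (TL (496,255), BR (758,435) in crop b) with its narrow lane on the far side. The bay tray has its small bay on the left (+y). The rest is empty, centred at (174,240) in crop b. The marker's cap points away from the robot, and the valve's lever is upright. Now I'll measure these.

```bash
cat > geo.py <<'E'
import cv2, numpy as np, pickle
def ray(im,uv,z):
    """pixels -> world points on plane z"""
    W=np.array(im["world_to_cam"]); R=W[:3,:3]; c=-R.T@W[:3,3]
    uv=np.atleast_2d(uv).astype(float)
    d=np.c_[(uv[:,0]-im["cx"])/im["fx"],(uv[:,1]-im["cy"])/im["fy"],np.ones(len(uv))]@R
    return c+d*((z-c[2])/d[:,2])[:,None]
def blob(mask,win):
    """largest blob in window (u0,v0,u1,v1): contour-pixel coords of all its pixels"""
    u0,v0,u1,v1=win; m=np.zeros(mask.shape,np.uint8); m[v0:v1,u0:u1]=mask[v0:v1,u0:u1]
    n,l,s,c=cv2.connectedComponentsWithStats(m,connectivity=8)
    k=1+np.argmax(s[1:,4]); v,u=np.where(l==k); return np.c_[u,v]
def rect(P):
    """min-area rect of xy points -> centre, (long,short), yaw of long axis"""
    (c,(w,h),a)=cv2.minAreaRect(P[:,:2].astype(np.float32)); a=np.radians(a)
    if h>w: w,h,a=h,w,a+np.pi/2
    return np.round(c,1),(round(w,1),round(h,1)),round((a+np.pi/2)%np.pi-np.pi/2,3)
E
cat > meas.py <<'E'
from geo import *
t=pickle.load(open("top0.pkl","rb")); s=pickle.load(open("side0.pkl","rb"))
def M(im):
    c=im["color"].astype(int); r,g,b=c[...,0],c[...,1],c[...,2]; mx=c.max(2); mn=c.min(2)
    return r,g,b,mx,mn,mx-mn
r,g,b,mx,mn,ch=M(t); r2,g2,b2,mx2,mn2,ch2=M(s)
def A(u0,v0,u1,v1,ox): return [int(ox+u0/5.7),int(145+v0/5.7),int(ox+u1/5.7)+1,int(145+v1/5.7)+1]
def rep(n,mask,win,z):
    p=blob(mask.astype(np.uint8),win); P=ray(t,p,z); print(n,len(p),rect(P),'mean',P[:,:2].mean(0).round(1),'pix',p.mean(0).round(1)); return p
rep('torch',mx<110,A(420,95,520,310,115),13)
rep('marker',(b-r>30)|(mn<205),A(310,108,358,352,250),8)
rep('cap',(b-r>40),A(310,108,358,352,250),8)
rep('loupe',mx<130,A(240,110,350,230,115),16)
rep('bigl',mx<130,A(50,90,190,230,115),24)
rep('spacer',mn<190,A(600,190,660,245,115),15)
rep('valve',(ch>40),A(5,150,60,280,250),10)
rep('lever',(r-g>90),A(5,150,60,280,250),26)
rep('rest',mn<200,A(95,160,250,310,250),12)
rep('dish',mn<200,A(650,20,790,130,115),16)
rep('bay',mx<190,A(25,250,265,445,115),8)
rep('lane',(abs(r-b)<10)&(mx<190),A(465,240,785,450,250),7)
print('lane corners',ray(t,np.array([[496,255],[770,290],[758,435],[480,395]])/5.7+[250,145]-.5,8)[:,:2].round(0).tolist())
print('tweezers',ray(t,np.array([[5,540],[200,545]])/5.7+[115,145]-.5,5)[:,:2].round(0).tolist())
def rs(n,mask,win,zs):
    w=[int(100+win[0]/4),int(160+win[1]/4),int(100+win[2]/4)+1,int(160+win[3]/4)+1]
    p=blob(mask.astype(np.uint8),w); c=p.mean(0); print('side',n,len(p),p.min(0),p.max(0),[ray(s,c,z)[0,:2].round(1).tolist() for z in zs])
rs('spacer',(mn2<170),(455,90,485,140),[15]); rs('valve',ch2>40,(560,60,605,125),[10])
rs('loupe',mx2<110,(190,110,255,180),[16]); rs('torch',mx2<110,(325,90,390,182),[13])
rs('bay',mx2<175,(45,190,240,295),[7]); rs('rest',mn2<190,(630,62,730,118),[6]);
E
python3 meas.py
```

```text
torch 202 (array([513.8, 160.3]), (108.6, 24.9), np.float64(-0.036)) mean [516.6 161.5] pix [197.1 179.6]
marker 147 (array([ 509.4, -216.2]), (143.7, 20.2), np.float64(-0.045)) mean [ 524.3 -216.7] pix [308.1 181.3]
cap 53 (array([ 558.3, -217.9]), (46.0, 10.4), np.float64(0.003)) mean [ 557.1 -217.9] pix [308.5 171.9]
loupe 97 (array([530.2, 264.6]), (42.5, 35.2), np.float64(0.628)) mean [531.1 265.3] pix [166.5 174.3]
bigl 182 (array([532. , 367.3]), (59.2, 46.8), np.float64(0.827)) mean [532.2 368.1] pix [135.3 172.4]
spacer 15 (array([508.9,  67.5]), (15.4, 10.7), np.float64(-0.276)) mean [508.4  68.2] pix [224.6 182.7]
valve 45 (array([515.3, -34.7]), (48.7, 13.6), np.float64(0.025)) mean [513.8 -36.1] pix [255.4 182.4]
lever 16 (array([520.6, -35.8]), (24.1, 3.4), np.float64(0.026)) mean [520.6 -35.8] pix [255.5 179.5]
rest 84 (array([ 501.9, -120.1]), (68.2, 65.7), np.float64(-1.56)) mean [ 498.7 -118.6] pix [279.5 187.5]
dish 81 (array([610.4,  15.9]), (82.5, 42.5), np.float64(-1.536)) mean [622.1  15.1] pix [241.4 150.7]
bay 886 (array([423.2, 350. ]), (116.4, 91.3), np.float64(-1.541)) mean [422.1 349.3] pix [139.7 205.8]
lane 1290 (array([ 448.5, -392.7]), (175.7, 90.1), np.float64(1.458)) mean [ 448.2 -392.5] pix [359.5 204.8]
lane corners [[499.0, -314.0], [483.0, -479.0], [396.0, -469.0], [415.0, -304.0]]
tweezers [[309.0, 421.0], [309.0, 309.0]]
side spacer 24 [216 185] [218 193] [[505.7, 64.9]]
side valve 15 [244 183] [248 187] [[501.8, -36.2]]
side loupe 117 [151 191] [160 203] [[529.9, 260.9]]
side torch 119 [183 185] [194 203] [[513.1, 159.0]]
side bay 682 [115 210] [157 232] [[416.1, 348.4]]
side rest 154 [260 177] [282 189] [[482.7, -119.4]]
```

```bash
python3 - <<'E'
from geo import *
t=pickle.load(open("top0.pkl","rb")); s=pickle.load(open("side0.pkl","rb"))
a=cv2.resize(t["color"][172:194,248:264,::-1],None,fx=24,fy=24,interpolation=cv2.INTER_NEAREST)
b=cv2.resize(s["color"][174:193,238:252,::-1],None,fx=24,fy=24,interpolation=cv2.INTER_NEAREST)
im=np.zeros((528,384+336+20,3),np.uint8); im[:528,:384]=a; im[:456,404:740]=b
cv2.imwrite("pics/valve.png",im)
def crop(u,v,ox): return np.array([ox+u/5.7-.5,145+v/5.7-.5])
P=ray(t,[crop(482,115,115),crop(458,297,115)],13)[:,:2]; print('torch',P.round(1).tolist(),P.mean(0).round(1),np.arctan2(*(P[0]-P[1])[::-1]).round(3))
P=ray(t,[crop(338,116,250),crop(334,348,250)],8)[:,:2]; print('marker',P.round(1).tolist(),P.mean(0).round(1),np.arctan2(*(P[0]-P[1])[::-1]).round(3))
for v in (172,176,180,184,188,192): print(v, 'x at z0,7,14,26', [ray(t,[255.5,v-.5],z)[0,0].round(1) for z in (0,7,14,26)])
for v in (174,178,182,186,190,193): print(v, 'side x,y', [ray(s,[245,v-.5],z)[0,:2].round(0).tolist() for z in (0,7,14,26)])
E
```

```text
torch [[568.7, 157.7], [458.0, 166.2]] [513.4 162. ] -0.077
marker [[581.9, -218.9], [440.1, -216.8]] [ 511.  -217.9] -0.015
172 x at z0,7,14,26 [np.float64(554.2), np.float64(552.6), np.float64(551.0), np.float64(548.2)]
176 x at z0,7,14,26 [np.float64(540.1), np.float64(538.6), np.float64(537.0), np.float64(534.3)]
180 x at z0,7,14,26 [np.float64(526.1), np.float64(524.6), np.float64(523.1), np.float64(520.6)]
184 x at z0,7,14,26 [np.float64(512.1), np.float64(510.7), np.float64(509.3), np.float64(506.9)]
188 x at z0,7,14,26 [np.float64(498.1), np.float64(496.8), np.float64(495.5), np.float64(493.2)]
192 x at z0,7,14,26 [np.float64(484.2), np.float64(483.0), np.float64(481.7), np.float64(479.6)]
174 side x,y [[617.0, -85.0], [602.0, -78.0], [587.0, -71.0], [561.0, -60.0]]
178 side x,y [[584.0, -70.0], [569.0, -63.0], [555.0, -57.0], [529.0, -45.0]]
182 side x,y [[552.0, -56.0], [538.0, -49.0], [524.0, -43.0], [499.0, -32.0]]
186 side x,y [[522.0, -42.0], [508.0, -36.0], [494.0, -29.0], [470.0, -19.0]]
190 side x,y [[493.0, -29.0], [479.0, -23.0], [465.0, -17.0], [441.0, -6.0]]
193 side x,y [[471.0, -19.0], [458.0, -13.0], [444.0, -7.0], [421.0, 3.0]]
```

View pics/valve.png

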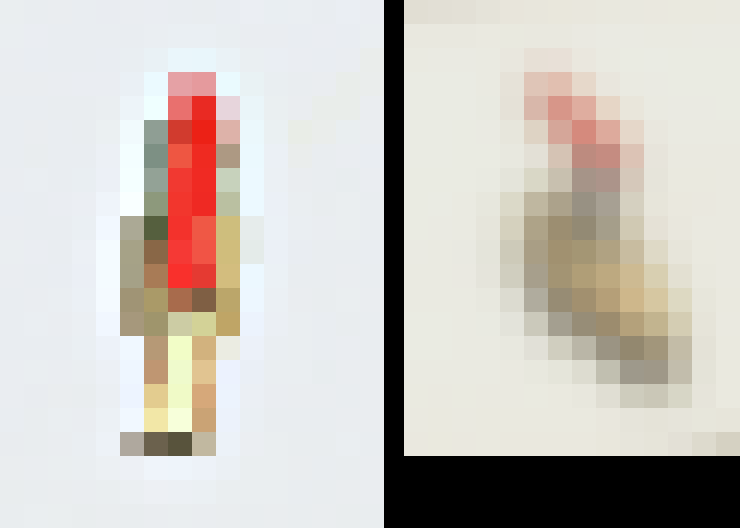

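The zoom shows the valve body at rows 181–186 and columns 253–258. That is an 18 mm body spanning x 502–520, so its centre is at x≈511, y≈−36, with the lever pointing away. All measured sizes match the listed ones. Next come the helpers and an IK check.

```bash
cat > act.py <<'E'
import numpy as np
from plant import ctrl
from scipy.spatial.transform import Rotation as Ro
LANE=(np.array([448.,-392.]),-0.108); BAY=(np.array([421.5,349.5]),0.01); REST=np.array([500.5,-119.5])
def rot(a): return np.array([[np.cos(a),-np.sin(a)],[np.sin(a),np.cos(a)]])
def inT(T,x,y): return T[0]+rot(T[1])@[x,y]
def q(yaw): return (Ro.from_euler('z',yaw)*Ro.from_euler('x',np.pi)).as_quat()   # tool down, x at yaw, y (closing) at yaw-90deg
# name: grip xy, object centre minus grip, pick yaw, place centre xy, rotation pick->place, tip height, pick opening, grip N, release opening
J={
'marker':((502,-217.5),(9,0),-.015,inT(LANE,28,0),1.478,7,50,20,26),
'torch':((512.5,161),(0,0),-.077,inT(LANE,-22,0),1.540,12,55,25,36),
'loupe':((530.5,264),(0,0),0,REST,0,15,62,15,48),
'spacer':((507.5,66.5),(0,0),0,inT(BAY,8,33.5),np.pi/2+.01,12,40,15,30),
'valve':((511,-36),(0,0),.0,inT(BAY,0,-18.5),np.pi/2+.01,4,40,15,32),
}
Z=110
def plan(n,pre,flip):
    g,o,py,pl,d,h,op,f,rel=J[n]
    o=np.array(o,float); pp=np.array(pl)-rot(d+pre)@o
    return np.array(g,float),py+flip,pp,py+d+pre+flip
E
python3 - <<'E'
from act import *
for n in J:
  for flip in (0,np.pi):
    for pre in (0,np.pi):
      g,y1,p,y2=plan(n,pre,flip)
      r=[ctrl.ik([*xy,z],q(y)) for xy,y in((g,y1),(p,y2)) for z in (8,Z)]
      print(n,round(flip,1),round(pre,1),p.round(0),[None if a is None else np.round(np.asarray(a)[[0,4,6]],2).tolist() for a in r])
E
```

```text
marker 0 0 [ 475. -404.] [[0.24, -0.24, -1.04], [0.19, -0.19, -1.09], [0.68, 0.18, 0.34], [0.72, 0.16, 0.35]]
marker 0 3.1 [ 477. -386.] [[0.24, -0.24, -1.04], [0.19, -0.19, -1.09], [0.3, -0.75, -1.93], [0.2, -0.61, -2.05]]
marker 3.1 0 [ 475. -404.] [[0.56, 0.69, 1.18], [0.69, 0.54, 1.31], [0.32, -0.75, -1.92], [0.23, -0.61, -2.03]]
marker 3.1 3.1 [ 477. -386.] [[0.56, 0.69, 1.18], [0.69, 0.54, 1.31], [0.66, 0.18, 0.31], [0.69, 0.16, 0.33]]
torch 0 0 [ 426. -390.] [[-0.5, -0.33, -1.73], [-0.55, -0.22, -1.83], [0.7, 0.19, 0.35], [0.75, 0.16, 0.37]]
torch 0 3.1 [ 426. -390.] [[-0.5, -0.33, -1.73], [-0.55, -0.22, -1.83], [0.38, -0.77, -1.85], [0.26, -0.61, -1.98]]
torch 3.1 0 [ 426. -390.] [[-0.15, 0.73, 0.36], [-0.01, 0.56, 0.51], [0.38, -0.77, -1.85], [0.26, -0.61, -1.98]]
torch 3.1 3.1 [ 426. -390.] [[-0.15, 0.73, 0.36], [-0.01, 0.56, 0.51], [0.7, 0.19, 0.35], [0.75, 0.16, 0.37]]
loupe 0 0 [ 500. -120.] [[-0.67, -0.33, -1.8], [-0.68, -0.2, -1.93], [0.06, -0.27, -1.18], [0.01, -0.19, -1.25]]
loupe 0 3.1 [ 500. -120.] [[-0.67, -0.33, -1.8], [-0.68, -0.2, -1.93], [0.34, 0.71, 0.98], [0
[... 423 characters left out ...]
], [-0.16, 1.2, 1.2], [-0.14, 0.94, 1.41]]
spacer 3.1 0 [429. 383.] [[-0.0, 0.77, 0.56], [0.15, 0.55, 0.76], [-0.16, 1.2, 1.2], [-0.14, 0.94, 1.41]]
spacer 3.1 3.1 [429. 383.] [[-0.0, 0.77, 0.56], [0.15, 0.55, 0.76], [-0.78, 0.14, -0.95], [-0.65, 0.25, -1.07]]
valve 0 0 [422. 331.] [[-0.1, -0.28, -1.33], [-0.16, -0.19, -1.42], [-0.73, 0.14, -0.9], [-0.61, 0.24, -1.01]]
valve 0 3.1 [422. 331.] [[-0.1, -0.28, -1.33], [-0.16, -0.19, -1.42], [-0.09, 1.24, 1.18], [-0.07, 0.94, 1.43]]
valve 3.1 0 [422. 331.] [[0.17, 0.71, 0.82], [0.34, 0.55, 0.97], [-0.09, 1.24, 1.18], [-0.07, 0.94, 1.43]]
valve 3.1 3.1 [422. 331.] [[0.17, 0.71, 0.82], [0.34, 0.55, 0.97], [-0.73, 0.14, -0.9], [-0.61, 0.24, -1.01]]
```

```bash
cat >> act.py <<'E'
def pick(n):
    g,y1,p,y2=plan(n,0,0); h,op,f=J[n][5:8]
    ctrl.command_gripper(op)
    ctrl.move_pose([*g,Z],q(y1))
    ctrl.line_to([*g,h+15],rate=200)
    c=ctrl.line_to([*g,h],rate=60,contact_N=15)
    ctrl.command_gripper(0,f)
    ctrl.line_to([*g,Z],rate=200)
    print(n,'hit' if c else '','width',round(ctrl.read_width(),1),'pad N',np.round(ctrl.read_grasp_force(),1),'t',round(ctrl.read_time_s(),1))
    return ctrl.read_width()
def place(n):
    g,y1,p,y2=plan(n,0,0); h,rel=J[n][5],J[n][8]
    ctrl.move_pose([*p,Z],q(y2))
    ctrl.line_to([*p,h+3+12],rate=200)
    c=ctrl.line_to([*p,h+3+.3],rate=40,contact_N=10)
    z=ctrl.read_position()[2]
    ctrl.command_gripper(rel); ctrl.wait(.2)
    ctrl.line_to([*p,Z],rate=200)
    print(n,'contact' if c else '','tip z',round(z,1),'(want',h+3,') t',round(ctrl.read_time_s(),1))
E
python3 - <<'E'
from act import *
if 10<pick('marker')<20: place('marker')
E
```

```text
marker  width 15.5 pad N 20.0 t 4.4
marker  tip z 10.4 (want 10 ) t 7.9
```

```bash
python3 - <<'E'
from act import *
from plant import viewer
from geo import *
if 15<pick('torch')<30:
    im=viewer.get_image("top"); cv2.imwrite("pics/m1.png",cv2.resize(im["color"][145:245,250:390,::-1],None,fx=5.7,fy=5.7,interpolation=cv2.INTER_NEAREST))
E
```

```text
torch  width 26.6 pad N 25.0 t 12.8
```

View pics/m1.png

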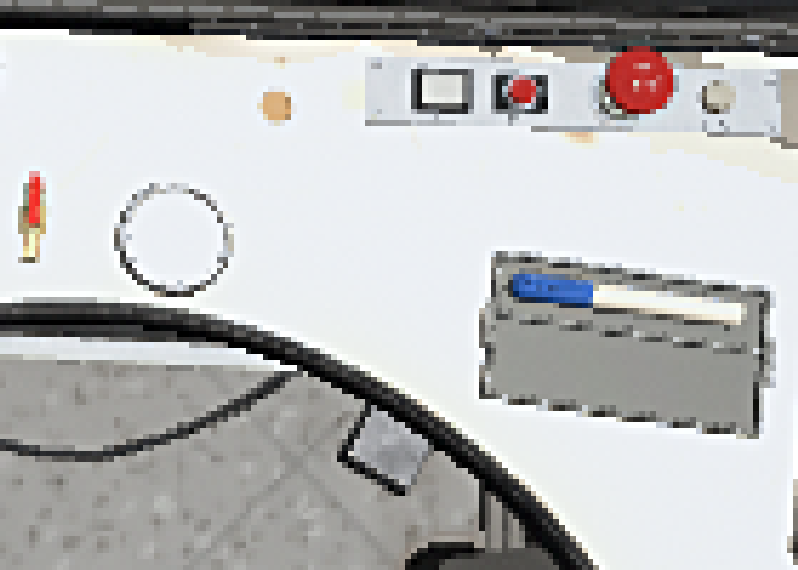

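The marker lies in the narrow lane from (510,287) to (745,312) and is centred in the tray. Next are the torch, loupe, spacer and valve.

```bash
python3 - <<'E'
from act import *
place('torch')
if 32<pick('loupe')<40: place('loupe')
if 8<pick('spacer')<14: place('spacer')
E
```

```text
torch  tip z 15.4 (want 15 ) t 17.1
loupe  width 36.6 pad N 15.0 t 22.2
loupe  tip z 18.4 (want 18 ) t 25.9
spacer  width 10.2 pad N 15.0 t 29.3
spacer  tip z 15.4 (want 15 ) t 33.0
```

```bash
python3 - <<'E'
from act import *
from plant import viewer
from geo import *
w=pick('valve')
if 12<w<19: place('valve')
ctrl.line_to([480,180,200],rate=250)
for n in ("top","side"):
    im=viewer.get_image(n); pickle.dump(im,open(n+"1.pkl","wb"))
t=pickle.load(open("top1.pkl","rb"))["color"][:,:,::-1]; s=pickle.load(open("side1.pkl","rb"))["color"][:,:,::-1]
a=cv2.resize(t[145:245,110:390],(798,285),interpolation=cv2.INTER_NEAREST); b=cv2.resize(s[160:235,90:290],(798,300),interpolation=cv2.INTER_CUBIC)
cv2.imwrite("pics/end.png",np.vstack([a,b]))
E
```

```text
valve  width 14.5 pad N 15.0 t 37.2
valve  tip z 7.4 (want 7 ) t 41.0
```

View pics/end.png

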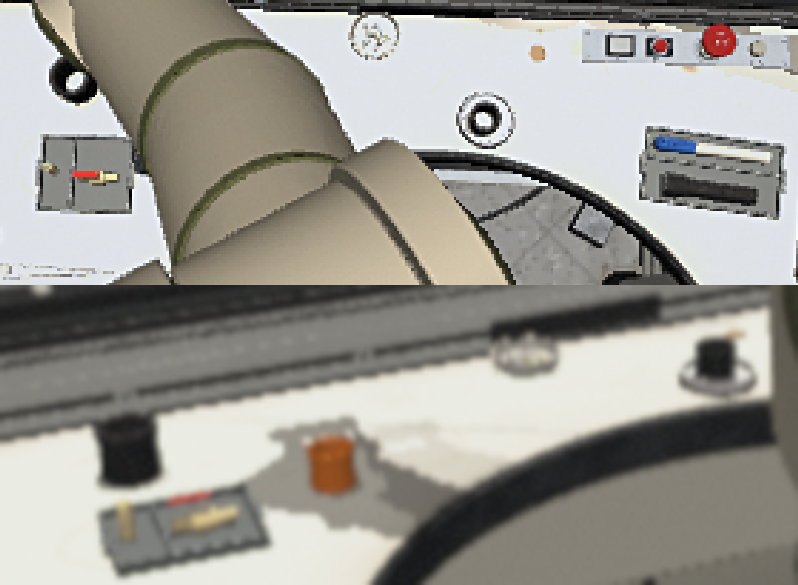

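The end picture shows the marker and torch in their lanes and the loupe ring centred in the rest at (486,120). The spacer is standing in the small bay (side view (125,520)). The valve is in the large bay with its red lever above the body (side view (190,497)). A numeric check of torch, marker, loupe and valve comes before handing in.

```bash
python3 - <<'E'
from geo import *
from act import LANE,BAY,REST,rot,ctrl
t=pickle.load(open("top1.pkl","rb")); c=t["color"].astype(int); r,g,b=c[...,0],c[...,1],c[...,2]; mx=c.max(2);mn=c.min(2)
k=285/100
def win(u0,v0,u1,v1): return [int(110+u0/k),int(145+v0/k),int(110+u1/k)+1,int(145+v1/k)+1]
def rep(n,m,w,z,T):
    P=ray(t,blob(m.astype(np.uint8),win(*w)),z); R=rect(P); print(n,R,'in tray',(rot(-T[1])@(np.array(R[0])-T[0])).round(1),'yaw err',round(R[2]-T[1]-np.pi/2,3))
rep('torch',mx<75,(655,168,765,212),16,LANE)
rep('marker',(mn>215)|(b-r>40),(650,134,774,163),11,LANE)
rep('valve',mx-mn>35,(70,160,125,190),11,BAY)
rep('spacer',mx-mn>25,(40,155,66,185),18,BAY)
rep('loupe',mx<110,(465,98,505,140),19,(REST,0))
print(ctrl.read_width(),ctrl.read_time_s())
E
```

```text
torch (array([ 426. , -384.3]), (109.3, 28.0), np.float64(1.517)) in tray [-22.7   5.3] yaw err 0.054
marker (array([ 474.7, -391.7]), (134.7, 15.7), np.float64(1.458)) in tray [26.5  3.2] yaw err -0.005
valve (array([419.5, 339. ]), (50.1, 10.1), np.float64(-1.54)) in tray [ -2.1 -10.5] yaw err -3.121
spacer (array([427.4, 389.5]), (15.1, 8.8), np.float64(1.141)) in tray [ 6.3 39.9] yaw err -0.44
loupe (array([ 501.4, -116.9]), (39.0, 36.1), np.float64(-0.768)) in tray [0.9 2.6] yaw err -2.339
32.085381736183635 42.0417
```

```bash
python3 -c "
from plant import job; print(job.sign_off())"
```

```text
the job is handed in; nothing more can be done
None
```

The torch, marker, valve, spacer and loupe are all in their places, the screw dish and tweezers were not touched, and the job was handed in at about 42 s; no verdict came back, but the final pictures put every item inside its limits.

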